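# Square up a circuit board and present it to the inspection camera

## Robot

A 6-joint arm with a two-finger parallel gripper is mounted at the origin on the work surface. World frame = base frame: x ahead of the robot, y to its left, z up, the work surface at z = 0. Lengths are in m, angles in degrees, forces in N, time in s.
With the tool pointing down it reaches from about 0.4 to 0.825 m from the base axis. Payload 7 kg.
Tool frame: the origin (TCP) lies on the mounting face of the last link; the fingertips stand 178 mm ahead of it and the grasp point (between the pads) lies 159 mm ahead of it; z points along the fingers, y is the direction in which the jaws open and shut (so a half turn about z gives the same grasp; the last joint's range is limited). The gripper opens to 88 mm and grips with 3 to 60 N. Pads are 19 mm wide; open, the fingers measure 130 mm over their backs; the gripper's body (78 mm by 193 mm) begins 47 mm behind the grasp point.
Start: joints at [-52.936, 20.546, 0.682, 0, -70.136, -16.507], TCP at [0.237, -0.632, 0.405] pointing down, gripper open.
Joint ranges: [-176.03, 176.03], [-82.01, 121.73], [-58.28, 71.71], [-173.87, 95.51], [-174.79, -0.11], [-173.66, 173.66]. Speed limits (degrees/s): [136.94, 136.94, 172.46, 180, 180, 180].

## Interface

Orientations are given as [roll, pitch, yaw] about the fixed x, y, z axes, in that order (R = Rz(yaw) Ry(pitch) Rx(roll)).
In Python, from plant import r gives the robot as it stands. The module is installed in compiled form; this text tells all that it offers.
- The arm moves only by the tool carry_out, never from a script. Its argument "plan" is a list of rows, each a list of 3 entries, a list of its own where there are three numbers: the shift along the tool's x, y, z in m, then the turn, a rotation vector about the tool's x, y, z in degrees, then the closure in counts, from 0 (fully open) to 255 (shut). In form: [[[x, y, z], [ax, ay, az], hand], ...]. A call has 1 to 12 rows; each row shifts and turns the commanded pose from where the row before left it, along the tool's axes as they then stand; what a row does not reach is not made up. A row lasts 1/12 s, in which the tool goes at most 41.7 mm and 7.16 degrees, less where a joint would pass 70% of its speed; a pose out of reach is approached as far as the arm can. A call is refused whole if a number of a shift passes 0.0417 or a number of a turn 7.16, either way. A call with a gripper value outside its range is refused whole. The fingers move at their own pace and stop on an object; "grip_force" is the grip in N (left out, the last holds). Time passes only in rows, so rows that do not move let the fingers close. It gives the time, the measured TCP pose, the force and the opening at its end, in the units of the state.
- r.get_state(): the state, without advancing time (a new reading comes with each control period).
- r.capture(name): name is "scene" or "top" or "wrist"; returns the picture (384x512x3 uint8, red, green, blue); there is no depth.
- r.get_calibration(name): a dict with "K" (3x3 intrinsics, pixels), "D" ([k1, k2, p1, p2, k3] as OpenCV has them; the pictures are not rectified), "rvec" (rotation vector, rad) and "tvec" (3), from world to camera coordinates, as OpenCV has them. Camera axes: x right, y down, z forward; pixel columns grow to the right and rows downward; lengths in m; the calibration is good to about 2 mm. A picture is of the moment at which its call begins: read the wrist's pose just before it. get_calibration takes no time and is no camera call; for the wrist camera it gives the pose at the moment of the call.
- r.close_job(): hands the job in, once; it reports no verdict.
The state is a dict: "time_s": time; "joints": joint angles; "qd": joint speeds; "joint_torque": joint torques, N m; "tcp_pos": TCP position; "eef_rot": TCP orientation; "contact_force": force on the tool from outside, world axes, zero at the start; "moment": the same for the moment, N m; "gripper_width": finger opening in m.
Only numpy, scipy, OpenCV 4.12 (cv2) and the standard library are available. Lean on these libraries where they do the work, as an engineer would, in place of code of your own. Each camera call takes 0.05 s, during which the arm holds its last target. There are 200 camera calls.

## Task

Slide the green circuit board up tight into the corner of the aluminium jig, so that it lies flat and square against both dark stops; then pick it up and hold it in front of the tilted inspection camera, its underside (the solder side) facing the lens 80 mm from the glass, centred on the lens, parallel to the glass and with its long side along the long side of the camera head. Finish while still holding it there, steady, in the gripper: do not put it down or let go. Never let the board touch the camera, and leave the camera and the other things on the bench where they are.

Things in the scene. Friction and masses are not known exactly. Their poses are not given: they have to be found in the camera images.
- board: green perforated board 70 (x) x 110 (y) x 3 mm, about 90 g, loose and askew on the jig, solder side down. Fixed amid its top: a black block 20 (x) x 60 (y) mm, 3 to 25 mm above the underside, to grip across its 20 mm or push. Origin: centre of the underside; z up. Its ends are alike: either way round serves
- jig: fixed aluminium plate 170 (x) x 240 (y) x 12 mm; origin: centre of its underside, z up, +x roughly away from the robot. Two dark stops rise 7 mm above it: one along y, inner face at x = 60 mm, y -110 to 90; one along x, inner face at y = 90 mm, x -75 to 55. Board tight in the corner, long side to the long stop: its centre at x 25, y 35 mm
- lens (a point): centre of the camera's round glass, on the top face of its white head. z: out of the glass along the line of sight, up and leaning towards the robot, 0.15 to 0.5 rad from vertical; y: level, along the head's 98 mm side (two red marks lie on it); x: along its 70 mm side. The head is 54 mm deep and turns in a stiff hinge 30 mm below the glass
- camera: fixed foot (140 x 130 x 14 mm) and grey fork (cheeks 89 mm high, 124 mm over them) of the inspection camera; origin: centre of the foot's underside, z up. The head's hinge, along y, lies 75 mm above it. Jig and camera stand one on each side of the robot's centre line, either way
- screwdriver: red-handled screwdriver, 170 mm, lying on the bench; leave alone
- blue_board: small blue circuit board with a white connector, 40 x 50 mm, 15 mm high; not the one to inspect; leave alone
- flux: small closed bottle, 40 mm diameter, 85 mm high, standing; leave alone
- spool: aluminium spool, 60 mm diameter, 38 mm high, standing; leave alone
- breadboard: cream solderless breadboard 55 x 165 mm, 15 mm high; leave alone
- pliers: blue-handled pliers, about 155 mm long, 11 mm high; leave alone
Not all that is in view belongs to the job. What is shaped like the board but purple or red is not meant. What is shaped like the camera but orange is not meant.

How it is judged (in metres and radians):
On the way:
1. the board lies flat on the jig plate, square against both stops (x of board in the frame of jig between 0.022 and 0.028 m and y of board in the frame of jig between 0.032 and 0.038 m and z of board in the frame of jig between 0.009 and 0.015 m and angle between the y axis of board and the y axis of jig, either way round below 0.05 rad and linear speed of board below 0.02 m/s), for 0.3 s.
At the end, for the whole second after the job is handed in: Held still in the fingers, underside to the glass: 80 mm out (+-12), off the lens axis at most 12 mm in x and y, parallel and long side aligned within 0.14 rad, touching neither camera nor jig. Before that: still on the jig within 3 mm and 0.05 rad of the corner position for 0.3 s (x of board in the frame of lens between -0.012 and 0.012 m and y of board in the frame of lens between -0.012 and 0.012 m and z of board in the frame of lens between 0.068 and 0.092 m and angle between the z axis of board and the z axis of lens, either way round below 0.14 rad and angle between board's own z axis and vertical below 1.2 rad and angle between the y axis of board and the y axis of lens, either way round below 0.14 rad and height (world z) of board above 0.1 m and linear speed of board below 0.02 m/s and contact force between the fingers and board above 1 N and contact force between board and camera below 0.1 N and contact force between board and jig below 0.1 N); the arm keeps its last pose, push and grip.
It fails at once if the board touches the camera (contact force between board and camera above 1 N).
It fails at once if the camera is knocked out of its aim (the lens shifts 5 mm) (distance of lens from where it was at the start of the episode above 0.005 m).
It fails at once if one of the other things on the bench is shifted by more than 20 mm (distance of any of screwdriver, blue_board, flux, spool, breadboard, pliers from where it was at the start of the episode above 0.02 m).
It also fails if it takes over 64 s, if anything falls off the work surface, if the arm or the gripper's body presses on something with over 40 N, if the wrist force passes 120 N, or if a joint passes its speed limit or range.

## Working session

There is one attempt and no reset: what is moved stays moved. The work goes in short steps, Python scripts to look and compute and a tool call to move; the robot and the scene stay as the last step left them, time stands still between calls to the robot, and variables do not carry over. Pictures are saved under pics/ and viewed, about 8 in all and at most 12, crops included, and the job is handed in when it is done.

Besides the shell and the picture viewer there is one more tool, called after ">>>" as name(argument=value, ...) on one line, values as JSON. carry_out: Moves the arm, as the interface text tells. Its arguments: {"type":"object","properties":{"plan":{"type":"array","items":{"type":"array"}},"grip_force":{"type":"number"}},"required":["plan"]}

```bash
mkdir -p pics; python3 - <<'E'
from plant import r
import cv2,numpy as np
print(r.get_state())
for n in("scene","top"):
    im=r.capture(n)[:,:,::-1]; cv2.imwrite(f"pics/{n}0.png",im)
    c=r.get_calibration(n);print(n,c)
a=cv2.imread("pics/scene0.png");b=cv2.imread("pics/top0.png")
cv2.imwrite("pics/s0.png",cv2.resize(a,(800,600)));cv2.imwrite("pics/t0.png",cv2.resize(b,(800,600)))
E
```

```text
{'time_s': 0.0, 'joints': array([-5.29351226e+01,  2.05921082e+01,  6.33459613e-01, -2.14641290e-02,
       -7.01356045e+01, -1.65055932e+01]), 'qd': array([ 0.1156919 ,  0.01224552,  0.0537207 , -0.00987307,  0.02099715,
        0.03647358]), 'joint_torque': array([ 1.86380654e-03, -5.82712054e+01,  2.93066454e+01,  6.99733034e+00,
        7.14212714e-03, -2.26420320e-04]), 'tcp_pos': array([ 0.23696353, -0.6318292 ,  0.40370823]), 'eef_rot': array([ 1.79903898e+02, -7.43488695e-03, -1.59448020e+02]), 'contact_force': array([-0.48645682, -0.33343665,  0.32876573]), 'moment': array([ 0.05249205, -0.00321465, -0.07347054]), 'gripper_width': 0.0877504503731537}
scene {'K': array([[350.63403379,   0.        , 253.95159323],
       [  0.        , 350.63403379, 189.49234119],
       [  0.        ,   0.        ,   1.        ]]), 'D': array([0.01381115, 0.        , 0.        , 0.        , 0.        ]), 'rvec': array([ 1.09615039,  2.56508201, -0.78257047]), 'tvec': array([ 0.36315267, -0.28282484,  1.37645092])}
top {'K': array([[364.26530816,   0.        , 256.29344168],
       [  0.        , 364.26530816, 192.02624563],
       [  0.        ,   0.        ,   1.        ]]), 'D': array([0.03996397, 0.        , 0.        , 0.        , 0.        ]), 'rvec': array([ 2.11150869, -2.16312107,  0.16839746]), 'tvec': array([-4.83818755e-04,  5.51998995e-01,  1.14103730e+00])}
```

View pics/t0.png

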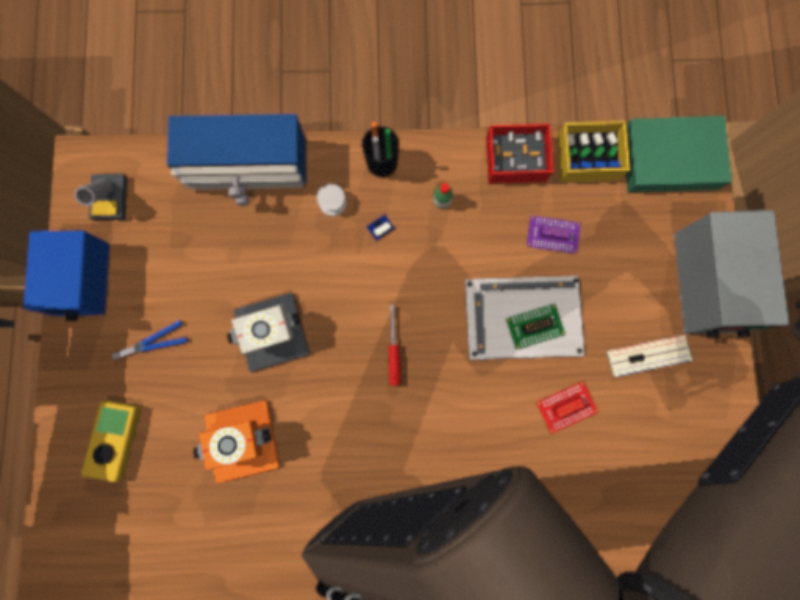

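View pics/s0.png

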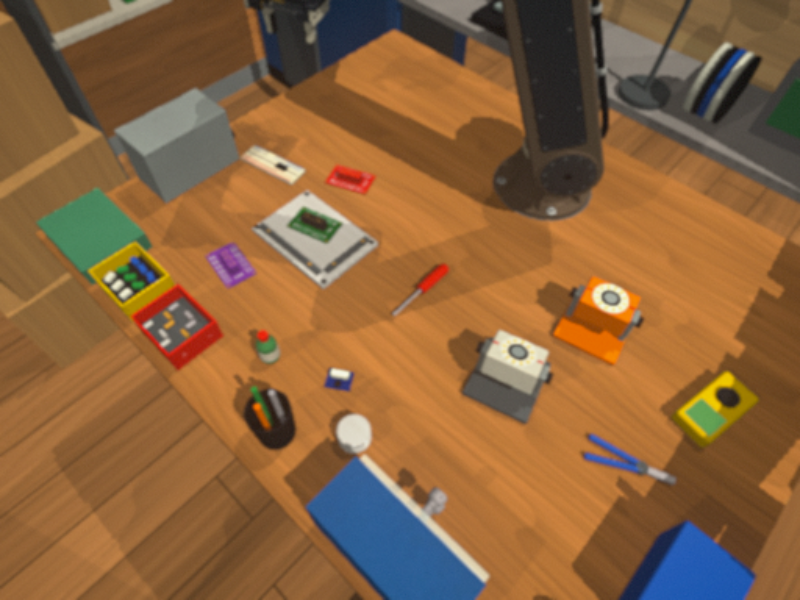

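Top view (800x600 scale): the green board is on the jig at (536,326) and the white camera is at (262,330). The lookalikes are the purple board (554,235), the red board (567,406), the green box (680,153) and the orange camera (230,445). I choose the green board on the jig and the white camera, and check both in one close crop.

```bash
cat > h.py <<'E'
import cv2,numpy as np
from scipy.spatial.transform import Rotation as R
def ray(c,uv):
    Rm=cv2.Rodrigues(np.array(c["rvec"]))[0];t=np.array(c["tvec"])
    p=cv2.undistortPoints(np.array(uv,float).reshape(-1,1,2),c["K"],np.array(c["D"]))[:,0]
    d=np.c_[p,np.ones(len(p))]@Rm
    return -Rm.T@t,d
def onplane(c,uv,z):
    o,d=ray(c,uv);return o+d*((z-o[2])/d[:,2])[:,None]
def proj(c,P):
    return cv2.projectPoints(np.array(P,float).reshape(-1,1,3),np.array(c["rvec"]),np.array(c["tvec"]),c["K"],np.array(c["D"]))[0][:,0]
E
python3 - <<'E'
from h import *
a=cv2.imread("pics/top0.png");s=cv2.imread("pics/scene0.png")
j=cv2.resize(a[165:240,290:390],(400,300),interpolation=cv2.INTER_CUBIC)
c=cv2.resize(a[175:250,125:225],(400,300),interpolation=cv2.INTER_CUBIC)
d=cv2.resize(s[200:275,280:380],(400,300),interpolation=cv2.INTER_CUBIC)
e=cv2.resize(s[115:190,155:255],(400,300),interpolation=cv2.INTER_CUBIC)
cv2.imwrite("pics/crop1.png",np.vstack([np.hstack([j,c]),np.hstack([e,d])]))
E
```

```text
(no output)
```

View pics/crop1.png

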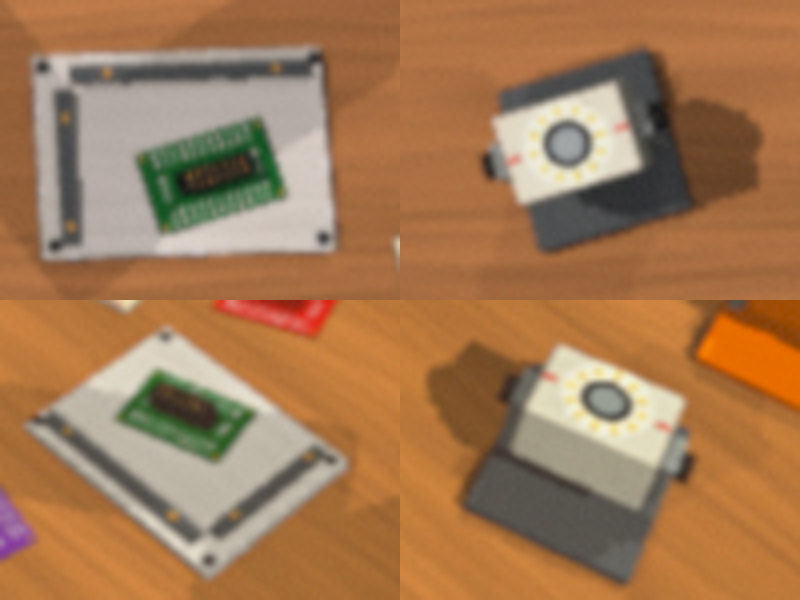

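The crop confirms both choices: the board is green and perforated with a black block, on the jig; the camera is white with a dark foot. The lens is at top crop (568,144) and scene crop (608,400). Next I fit the models to the clicked corners.

```bash
cat > fit.py <<'E'
from plant import r
from h import *
from scipy.optimize import least_squares
T,S=r.get_calibration("top"),r.get_calibration("scene")
top=lambda L,x0,y0,dx:[((x-dx)/4+x0-.375,y/4+y0-.375) for x,y in L]
def xf(p,P): # x,y,yaw
    c,s=np.cos(p[2]),np.sin(p[2]);P=np.array(P,float)
    return np.c_[p[0]+c*P[:,0]-s*P[:,1],p[1]+s*P[:,0]+c*P[:,1],P[:,2]]
J=top([(33,55),(322,48),(337,248),(43,260)],290,165,0)
JP=[(.085,.12,.012),(.085,-.12,.012),(-.085,-.12,.012),(-.085,.12,.012)]
Js=[(x/4+155-.375,(y-300)/4+115-.375) for x,y in [(165,328),(348,463),(210,577),(27,427)]]
JsP=[(-.085,-.12,.012),(-.085,.12,.012),(.085,.12,.012),(.085,-.12,.012)]
jf=least_squares(lambda p:np.r_[proj(T,xf(p,JP))-J,proj(S,xf(p,JsP))-Js].ravel(),[.55,-.2,0])
print("jig",jf.x,np.abs(jf.fun).max())
B=top([(139,155),(262,119),(287,195),(165,232)],290,165,0)
BP=[(.035,.055,.015),(.035,-.055,.015),(-.035,-.055,.015),(-.035,.055,.015)]
BP=np.array(BP)+[0,0,.012]
bf=least_squares(lambda p:(proj(T,xf(p,BP))-B).ravel(),[.55,-.2,.2]);print("board",bf.x,np.abs(bf.fun).max())
def cam(p): # foot x,y,yaw,tilt
    base=R.from_euler("z",p[2]); Rl=base*R.from_euler("y",-p[3])
    h=np.array([p[0],p[1],.075]); return h,Rl,h+Rl.apply([0,0,.03])
F=top([(500,95),(647,50),(692,208),(545,250)],125,175,400); FP=[(.065,.07,.014),(.065,-.07,.014),(-.065,-.07,.014),(-.065,.07,.014)]
FPa=[(.07,.065,.014),(.07,-.065,.014),(-.07,-.065,.014),(-.07,.065,.014)]
H=top([(492,118),(618,82),(645,163),(520,205),(568,144)],125,175,400)
HP=[(.035,.049,0),(.035,-.049,0),(-.035,-.049,0),(-.035,.049,0),(0,0,0)]
Hs=[((x-400)/4+280-.375,(y-300)/4+200-.375) for x,y in [(562,345),(685,398),(608,400)]]
HsP=[(-.035,-.049,0),(-.035,.049,0),(0,0,0)]
def res(p,fp):
    _,Rl,l=cam(p)
    return np.r_[proj(T,xf(p,fp))-F,proj(T,Rl.apply(HP)+l)-H,proj(S,Rl.apply(HsP)+l)-Hs].ravel()
for fp in(FP,FPa):
    cf=least_squares(res,[.55,.25,.2,.3],args=(fp,)); print("cam",cf.x,"lens",cam(cf.x)[2],np.abs(cf.fun).max()); print(cf.fun.round(1))
# jig-frame board
d=bf.x[:2]-jf.x[:2];c,s=np.cos(jf.x[2]),np.sin(jf.x[2]);print("board in jig",c*d[0]+s*d[1],-s*d[0]+c*d[1],np.degrees(bf.x[2]-jf.x[2]))
for n,uv in dict(screwdriver=[(394,305),(394,385)],flux=[(332,200)],spool=[(443,195)],blue=[(381,228)],bread=[(610,365),(690,345)],pl=[(115,355),(185,325)]).items():
    print(n,onplane(T,np.array(uv)*.64,.02)[:,:2].round(3).tolist())
E
python3 fit.py
```

```text
jig [ 0.51535835 -0.27390731  0.01143514] 0.9725781762598444
board [ 0.49359042 -0.29542465  0.26474871] 1.1422077762748586
cam [0.49627609 0.26239588 0.27384152 0.16148962] lens [0.49163216 0.26109141 0.10460967] 3.4070909965436726
[-2.   1.3  2.   0.3  1.3 -2.  -3.4  0.2  0.1  0.1 -0.2 -0.2 -0.3  1.4
 -0.2  0.3  0.1 -0.1 -1.5 -1.  -0.  -0.2 -1.   0.6]
cam [0.4963297  0.26244931 0.27567995 0.16327815] lens [0.49163724 0.26112189 0.10460099] 1.5234506925265805
[-1.  -0.6  0.1 -0.7  0.2 -0.1 -1.5  1.3  0.1  0.1 -0.2 -0.3 -0.3  1.3
 -0.1  0.3  0.1 -0.1 -1.5 -0.9 -0.1 -0.2 -1.   0.6]
board in jig -0.022012557822377363 -0.02126701970247766 14.51379848316544
screwdriver [[0.545, 0.0], [0.378, 0.004]]
flux [[0.781, 0.13]]
spool [[0.786, -0.112]]
blue [[0.715, 0.025]]
bread [[0.409, -0.445], [0.447, -0.612]]
pl [[0.455, 0.581], [0.514, 0.44]]
```

>>> carry_out(plan=[[[-0.03,0.0188,0.003],[0,0,0],0],[[-0.03,0.0188,0.003],[0,0,0],0],[[-0.03,0.0188,0.003],[0,0,0],0],[[-0.03,0.0188,0.003],[0,0,0],0],[[-0.03,0.0188,0.003],[0,0,0],0],[[-0.03,0.0188,0.003],[0,0,0],0],[[-0.03,0.0188,0.003],[0,0,0],0],[[-0.03,0.0188,0.003],[0,0,0],0],[[-0.03,0.0188,0.003],[0,0,0],0],[[-0.03,0.0188,0.003],[0,0,0],0],[[-0.03,0.0188,0.003],[0,0,0],0],[[-0.03,0.0188,0.003],[0,0,0],0]])

```text
time_s: 1.1
tcp_pos: [0.4955, -0.2927, 0.3684]
eef_rot: [180.0, -0.0, -159.4]
contact_force: [1.0, -0.4, -0.4]
gripper_width: 0.088
```

>>> carry_out(plan=[[[0,0,0],[0,0,-7.05],0],[[0,0,0],[0,0,-7.05],0],[[0,0,0],[0,0,-7.05],0],[[0,0,0],[0,0,-7.05],0],[[0,0,0],[0,0,-7.05],0],[[0,0,0],[0,0,-7.05],0],[[0,0,0],[0,0,-7.05],0],[[0,0,0],[0,0,-7.05],0],[[0,0,0],[0,0,-7.05],0],[[0,0,0],[0,0,-7.05],0],[[0,0,0],[0,0,-7.05],0],[[0,0,0],[0,0,-7.05],0]])

```text
time_s: 2.1
tcp_pos: [0.4947, -0.2943, 0.3683]
eef_rot: [180.0, 0.0, -74.5]
contact_force: [-0.6, 0.2, -0.5]
gripper_width: 0.0875
```

>>> carry_out(plan=[[[0,0,0],[0,0,0],0],[[0,0,0],[0,0,0],0],[[0,0,0],[0,0,0],0]])

```text
time_s: 2.35
tcp_pos: [0.4948, -0.2943, 0.3685]
eef_rot: [180.0, 0.0, -75.1]
contact_force: [-0.0, 0.6, -0.3]
gripper_width: 0.0878
```

```bash
python3 - <<'E'
from plant import r
from h import *
import json
s=r.get_state();print(s["tcp_pos"],s["eef_rot"],s["joints"])
c=r.get_calibration("wrist");im=r.capture("wrist")[:,:,::-1]
np.save("w1.npy",c,allow_pickle=True)
cv2.imwrite("pics/w1.png",cv2.resize(im,(800,600)))
Rm=cv2.Rodrigues(c["rvec"])[0];print("cam pos",-Rm.T@c["tvec"],"axis",Rm[2])
E
```

```text
[ 0.49477959 -0.29432508  0.36847222] [ 1.79981865e+02  1.30133632e-02 -7.50802375e+01] [-1.12875593e+01  1.27959163e+01 -1.51182946e+01 -4.14897044e-03
 -6.21078066e+01  2.62092655e+01]
cam pos [ 0.51414789 -0.3664809   0.34877092] axis [-0.0721355   0.27207617 -0.95956814]
```

View pics/w1.png

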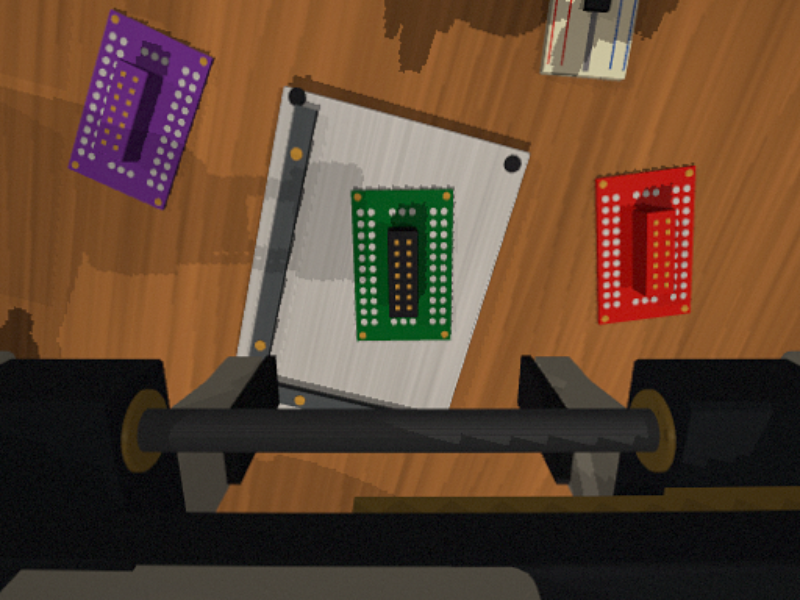

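Wrist view: the board is centred near (403,264) with its corners clear. The long stop's inner edge runs (317,108) to (272,350), and the short stop is near (300–410,400).

```bash
sed -i 's/^BP=np.array.*$//' fit.py; cat > m1.py <<'E'
from h import *
from scipy.optimize import least_squares
c=np.load("w1.npy",allow_pickle=True).item()
P=lambda L:np.array(L,float)*.64-.18
q=onplane(c,P([(351,188),(453,189),(450,340),(359,340)]),.015)
e=np.diff(np.r_[q,q[:1]],axis=0);print("edges",np.linalg.norm(e,axis=1))
print("board centre",q.mean(0),"yaw",[np.degrees(np.arctan2(*v)) for v in [(q[3]-q[0])[[0,1]]*[-1,1],(q[2]-q[1])[[0,1]]*[-1,1]]])
b=onplane(c,P([(388,230),(417,229),(419,319),(390,319)]),.037);print("block",b.mean(0))
j=onplane(c,P([(284,87),(529,149)]),.012);print("jig corners",j, np.linalg.norm(j[1]-j[0]))
d=j[0]-j[1];print("jig yaw",np.degrees(np.arctan2(d[1],d[0])))
s=onplane(c,P([(317,108),(278,340)]),.019);print(s,np.degrees(np.arctan2(-(s[1]-s[0])[0],(s[1]-s[0])[1])))
E
python3 m1.py; python3 fit.py|grep board
```

```text
edges [0.06974951 0.1102309  0.06811271 0.11093178]
board centre [ 0.49187749 -0.29716009  0.015     ] yaw [np.float64(16.454046544730822), np.float64(15.614382665744754)]
block [ 0.49181478 -0.29660179  0.037     ]
jig corners [[ 0.59852242 -0.39295123  0.012     ]
 [ 0.43097399 -0.39753144  0.012     ]] 0.16761102183457896
jig yaw 1.5658830866447013
[[ 0.57361319 -0.38547496  0.019     ]
 [ 0.56753003 -0.22130584  0.019     ]] 2.1220809043310074
board [ 0.4948906  -0.2982705   0.26457768] 0.9451018475415367
board in jig -0.02074500290948042 -0.02412755518003559 14.50399878443699
```

>>> carry_out(plan=[[[0.0019,0.0034,0.014],[0,0,-1],0],[[0,0,0.02],[0,0,0],0],[[0,0,0.025],[0,0,0],0],[[0,0,0.025],[0,0,0],0],[[0,0,0.025],[0,0,0],0],[[0,0,0.025],[0,0,0],0],[[0,0,0.02],[0,0,0],0],[[0,0,0.01],[0,0,0],0],[[0,0,0.005],[0,0,0],0],[[0,0,0],[0,0,0],0],[[0,0,0],[0,0,0],0],[[0,0,0],[0,0,0],0]])

```text
time_s: 3.4
tcp_pos: [0.4927, -0.2972, 0.201]
eef_rot: [-179.9, -0.1, -73.9]
contact_force: [0.9, -0.2, 0.4]
gripper_width: 0.0876
```

>>> carry_out(plan=[[[0,0,0],[0,0,0],120],[[0,0,0],[0,0,0],160],[[0,0,0],[0,0,0],255],[[0,0,0],[0,0,0],255],[[0,0,0],[0,0,0],255],[[0,0,0],[0,0,0],255],[[0,0,0],[0,0,0],255],[[0,0,0],[0,0,0],255],[[0,0,0],[0,0,0],255],[[0,0,0],[0,0,0],255]], grip_force=20)

```text
time_s: 4.23
tcp_pos: [0.4921, -0.2971, 0.1996]
eef_rot: [180.0, 0.0, -73.8]
contact_force: [-0.3, 0.2, 0.3]
gripper_width: 0.0267
```

>>> carry_out(plan=[[[0,0,0],[0,0,0],255],[[0,0,0],[0,0,0],255],[[0,0,0],[0,0,0],255],[[0,0,0],[0,0,0],255],[[0,0,0],[0,0,2.45],255],[[0,0,0],[0,0,2.45],255],[[0,0,0],[0,0,2.45],255],[[0,0,0],[0,0,2.45],255],[[0,0,0],[0,0,2.45],255],[[0,0,0],[0,0,2.45],255],[[0,0,0],[0,0,0],255],[[0,0,0],[0,0,0],255]])

```text
time_s: 5.23
tcp_pos: [0.492, -0.2971, 0.1996]
eef_rot: [180.0, 0.0, -88.5]
contact_force: [-0.3, -1.1, 0.0]
gripper_width: 0.0196
```

```bash
python3 - <<'E'
from plant import r
from h import *
s=r.get_state();print(s["tcp_pos"],s["eef_rot"],s["contact_force"],s["gripper_width"])
c=r.get_calibration("wrist");im=r.capture("wrist")[:,:,::-1]
np.save("w2.npy",c,allow_pickle=True)
cv2.imwrite("pics/w2.png",cv2.resize(im,(800,600)))
E
```

```text
[ 0.49204791 -0.29705425  0.19961601] [ 1.79995030e+02  3.40543424e-03 -8.84706470e+01] [-0.34719761 -1.05462912  0.04793879] 0.019598581741472627
```

View pics/w2.png

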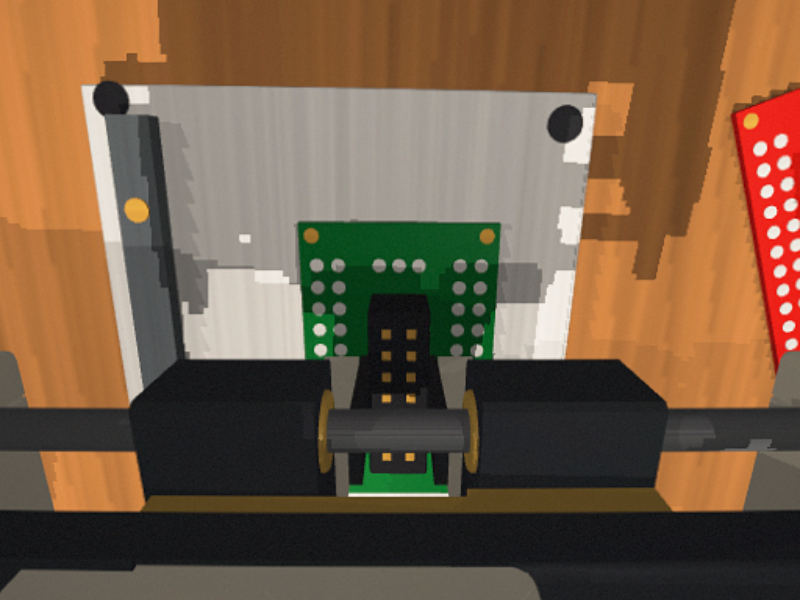

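The block is gripped (opening 19.6 mm). The board end edge runs (298,222)–(500,222), the jig edge (82,86)–(594,95), and the stop's inner top edge (158,118)–(183,350).

```bash
python3 - <<'E'
from h import *
c=np.load("w2.npy",allow_pickle=True).item()
P=lambda L:np.array(L,float)*.64-.18
a=lambda d:np.degrees(np.arctan2(d[1],d[0]))
q=onplane(c,P([(298,222),(500,222),(307,355)]),.015);print("board",q,a(q[0]-q[1]),a(q[2]-q[0])-90)
j=onplane(c,P([(82,86),(594,95)]),.012);print("jig",j,a(j[0]-j[1]),np.linalg.norm(j[0]-j[1]))
t=onplane(c,P([(158,118),(183,350)]),.019);print("stop",t,a(t[1]-t[0])-90)
E
```

```text
board [[ 0.52787654 -0.35096955  0.015     ]
 [ 0.45829894 -0.35285793  0.015     ]
 [ 0.52608606 -0.30161152  0.015     ]] 1.55466015593344 2.077513131052271
jig [[ 0.59827784 -0.39332965  0.012     ]
 [ 0.4302936  -0.3947821   0.012     ]] 0.49538662777812253 0.16799050969210463
stop [[ 0.57079456 -0.38338418  0.019     ]
 [ 0.5705667  -0.30397676  0.019     ]] 0.16441254966208874
```

>>> carry_out(plan=[[[0,0,0],[0,0,1],255],[[-0.0055,-0.004,0],[0,0,0],255],[[-0.0055,-0.004,0],[0,0,0],255],[[-0.0055,-0.004,0],[0,0,0],255],[[-0.0055,-0.004,0],[0,0,0],255],[[-0.0055,-0.004,0],[0,0,0],255],[[-0.0055,-0.004,0],[0,0,0],255],[[-0.0055,-0.004,0],[0,0,0],255],[[-0.0055,-0.004,0],[0,0,0],255],[[-0.0055,-0.004,0],[0,0,0],255],[[0,0,0],[0,0,0],255],[[0,0,0],[0,0,0],255]])

```text
time_s: 6.28
tcp_pos: [0.5279, -0.2469, 0.1996]
eef_rot: [180.0, 0.0, -89.5]
contact_force: [0.1, 0.3, -1.1]
gripper_width: 0.0198
```

>>> carry_out(plan=[[[-0.002,0,0],[0,0,0],255],[[-0.002,0,0],[0,0,0],255],[[-0.001,0,0],[0,0,0],255],[[-0.001,0,0],[0,0,0],255],[[0,0,0],[0,0,0],255]])

```text
time_s: 6.7
tcp_pos: [0.5275, -0.2412, 0.1997]
eef_rot: [-180.0, 0.0, -89.5]
contact_force: [0.1, 0.6, -1.2]
gripper_width: 0.0201
```

>>> carry_out(plan=[[[-0.001,0,0],[0,0,0],255],[[-0.001,0,0],[0,0,0],255],[[0,0,0],[0,0,0],255]])

```text
time_s: 6.95
tcp_pos: [0.5277, -0.2398, 0.1999]
eef_rot: [-180.0, -0.1, -89.5]
contact_force: [0.2, -5.1, -1.3]
gripper_width: 0.0196
```

>>> carry_out(plan=[[[0,-0.002,0],[0,0,0],255],[[0,-0.002,0],[0,0,0],255],[[0,-0.001,0],[0,0,0],255],[[0,-0.001,0],[0,0,0],255],[[0,0,0],[0,0,0],255]])

```text
time_s: 7.37
tcp_pos: [0.5325, -0.2399, 0.1997]
eef_rot: [179.8, -0.0, -89.5]
contact_force: [-6.2, -3.8, 3.3]
gripper_width: 0.0198
```

>>> carry_out(plan=[[[0,-0.001,0],[0,0,0],255],[[0,-0.001,0],[0,0,0],255],[[0,0,0],[0,0,0],255]])

```text
time_s: 7.62
tcp_pos: [0.5345, -0.2398, 0.1997]
eef_rot: [179.8, -0.0, -89.5]
contact_force: [-5.1, -4.1, 3.3]
gripper_width: 0.0199
```

>>> carry_out(plan=[[[0,-0.001,0],[0,0,0],255],[[0,0,0],[0,0,0],255]])

```text
time_s: 7.78
tcp_pos: [0.5355, -0.2398, 0.1997]
eef_rot: [179.8, -0.0, -89.5]
contact_force: [-4.7, -4.5, 2.9]
gripper_width: 0.0194
```

>>> carry_out(plan=[[[0,-0.001,0],[0,0,0],255],[[0,0,0],[0,0,0],255]])

```text
time_s: 7.95
tcp_pos: [0.5365, -0.2398, 0.1997]
eef_rot: [179.8, -0.0, -89.5]
contact_force: [-3.8, -4.2, 3.6]
gripper_width: 0.0201
```

>>> carry_out(plan=[[[0,-0.001,0],[0,0,0],255],[[0,0,0],[0,0,0],255]])

```text
time_s: 8.12
tcp_pos: [0.5375, -0.2398, 0.1997]
eef_rot: [179.8, -0.0, -89.5]
contact_force: [-5.7, -4.3, 2.0]
gripper_width: 0.0199
```

```bash
python3 - <<'E'
from plant import r
from h import *
s=r.get_state();print(s["tcp_pos"],s["eef_rot"],s["contact_force"],s["moment"],s["gripper_width"])
c=r.get_calibration("wrist");im=r.capture("wrist")[:,:,::-1]
np.save("w3.npy",c,allow_pickle=True);cv2.imwrite("pics/w3r.png",im)
t=r.capture("top")[:,:,::-1];cv2.imwrite("pics/t3.png",t)
w=im[30:235,20:420]
o=np.vstack([cv2.resize(w,(800,410)),np.hstack([cv2.resize(t[165:240,290:390],(253,190),interpolation=cv2.INTER_CUBIC),np.zeros((190,547,3),np.uint8)])])
cv2.imwrite("pics/w3.png",o)
E
```

```text
[ 0.53749189 -0.23981444  0.19971144] [ 1.79833333e+02 -2.76590291e-02 -8.95427602e+01] [-5.67158163 -4.25534643  2.01011184] [-1.65936161  1.83532517  0.1829556 ] 0.01994650624597165
```

View pics/w3.png

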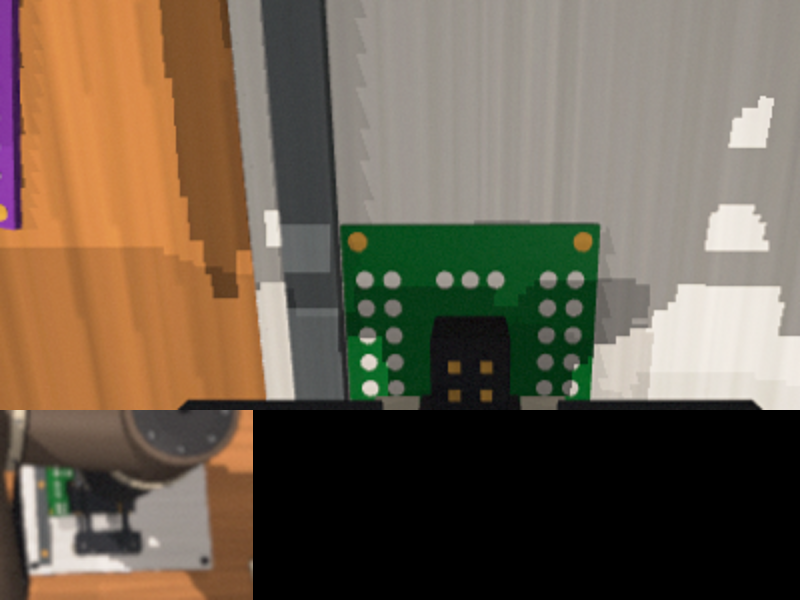

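The board's left edge (341,225) lies next to the stop's inner face (~335–340); about 1–2 mm remain, so I keep nudging until the force rises.

>>> carry_out(plan=[[[0,-0.001,0],[0,0,0],255],[[0,0,0],[0,0,0],255]])

```text
time_s: 8.38
tcp_pos: [0.5384, -0.2398, 0.1997]
eef_rot: [179.8, -0.0, -89.5]
contact_force: [-5.1, -5.5, 3.9]
gripper_width: 0.0199
```

>>> carry_out(plan=[[[0,-0.001,0],[0,0,0],255],[[0,0,0],[0,0,0],255]])

```text
time_s: 8.55
tcp_pos: [0.5387, -0.2399, 0.1997]
eef_rot: [179.7, -0.0, -89.6]
contact_force: [-7.5, -3.3, 6.7]
gripper_width: 0.0197
```

>>> carry_out(plan=[[[0,-0.001,0],[0,0,0],255],[[0,0,0],[0,0,0],255]])

```text
time_s: 8.72
tcp_pos: [0.539, -0.2399, 0.1996]
eef_rot: [179.6, -0.0, -89.6]
contact_force: [-10.6, -3.7, 9.8]
gripper_width: 0.02
```

>>> carry_out(plan=[[[-0.001,0,0],[0,0,0],255],[[0,0,0],[0,0,0],255]])

```text
time_s: 8.88
tcp_pos: [0.539, -0.2396, 0.1996]
eef_rot: [179.6, -0.1, -89.6]
contact_force: [-10.2, -9.9, 6.4]
gripper_width: 0.0198
```

>>> carry_out(plan=[[[0,0,0],[0,0,0],255],[[0,0,0],[0,0,0],255],[[0,0,0],[0,0,0],255],[[0,0,0],[0,0,0],255],[[0.0005,0.001,0],[0,0,0],255],[[0,0,0],[0,0,0],255],[[0,0,0],[0,0,0],255],[[0,0,0],[0,0,0],255],[[0,0,0],[0,0,0],255],[[0,0,0],[0,0,0],255]])

```text
time_s: 9.72
tcp_pos: [0.5387, -0.2397, 0.1997]
eef_rot: [179.7, -0.0, -89.6]
contact_force: [-7.2, -6.9, 5.4]
gripper_width: 0.0199
```

```bash
python3 - <<'E'
from plant import r
from h import *
s=r.get_state();print(s["tcp_pos"],s["eef_rot"],s["contact_force"],s["moment"],s["gripper_width"])
c=r.get_calibration("wrist");im=r.capture("wrist")[:,:,::-1]
np.save("w4.npy",c,allow_pickle=True)
cv2.imwrite("pics/w4.png",cv2.resize(im[30:235,100:360],(780,615))[:600])
E
```

```text
[ 0.53874312 -0.23972606  0.19966915] [ 1.79739083e+02 -4.43017073e-02 -8.95572412e+01] [-7.15727573 -6.94723011  5.40631637] [-2.62712026  2.7169419   0.16838124] 0.019884656215165317
```

View pics/w4.png

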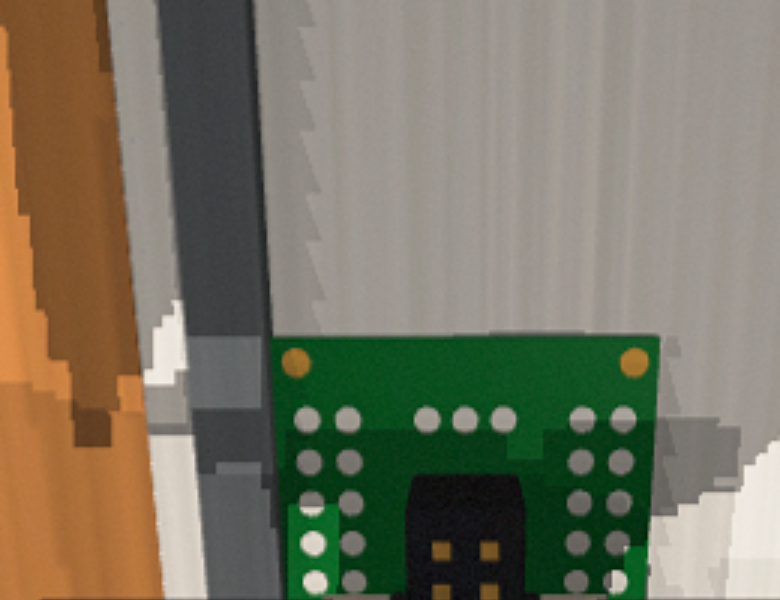

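```bash
python3 - <<'E'
from h import *
c=np.load("w4.npy",allow_pickle=True).item()
P=lambda L:np.array(L,float)/3-.33+[100,30]
q=onplane(c,P([(273,337),(660,336)]),.015);print(q,np.degrees(np.arctan2(*(q[0]-q[1])[[1,0]])))
E
```

```text
[[ 0.57259738 -0.2944137   0.015     ]
 [ 0.50311996 -0.29511727  0.015     ]] 0.5801953674467587
```

>>> carry_out(plan=[[[0.0007,0.0007,0],[0,0,0],255],[[0,0,0],[0,0,0],255],[[0,0,-0.004],[0,0,0],255],[[0,0,-0.01],[0,0,0],255],[[0,0,-0.015],[0,0,0],255],[[0,0,-0.025],[0,0,0],255],[[0,0,-0.03],[0,0,0],255],[[0,0,-0.03],[0,0,0],255],[[0,0,-0.03],[0,0,0],255],[[0,0,-0.03],[0,0,0],255],[[0,0,-0.025],[0,0,0],255],[[0,0,-0.015],[0,0,0],255]], grip_force=35)

```text
time_s: 10.77
tcp_pos: [0.5403, -0.2393, 0.4178]
eef_rot: [-179.7, -0.1, -89.5]
contact_force: [-0.3, -0.2, -0.3]
gripper_width: 0.0196
```

>>> carry_out(plan=[[[-0.01,0,0],[0,0,0],255],[[-0.02,0,-0.01],[0,0,0],255],[[-0.028,0.005,-0.01],[0,0,0],255],[[-0.03,0.005,-0.01],[0,0,0],255],[[-0.03,0.005,0],[0,0,0],255],[[-0.03,0.005,0],[0,0,0],255],[[-0.03,0.005,0],[0,0,0],255],[[-0.03,0.005,0],[0,0,0],255],[[-0.03,0.005,0],[0,0,0],255],[[-0.03,0.005,0],[0,0,0],255],[[-0.03,0.005,0],[0,0,0],255],[[-0.03,0.005,0],[0,0,0],255]])

```text
time_s: 11.77
tcp_pos: [0.4864, 0.09, 0.4436]
eef_rot: [-180.0, 0.0, -89.5]
contact_force: [0.2, -0.3, -1.2]
gripper_width: 0.0198
```

>>> carry_out(plan=[[[-0.03,0,0],[0,0,0],255],[[-0.03,0,0],[0,0,0],255],[[-0.03,0,0],[0,0,0],255],[[-0.03,0,0],[0,0,0],255],[[-0.03,0,0],[0,0,0],255],[[-0.03,0,0],[0,0,0],255],[[-0.03,0,0],[0,0,0],255],[[-0.03,0,0],[0,0,0],255],[[-0.02,0,0],[0,0,0],255],[[-0.01,0,0],[0,0,0],255],[[0,0,0],[0,0,0],255],[[0,0,0],[0,0,0],255]])

```text
time_s: 12.77
tcp_pos: [0.4849, 0.3583, 0.4431]
eef_rot: [180.0, -0.0, -89.5]
contact_force: [0.3, -0.5, -0.7]
gripper_width: 0.0195
```

```bash
python3 - <<'E'
from plant import r
from h import *
s=r.get_state();print(s["tcp_pos"],s["eef_rot"],s["joints"],s["gripper_width"])
c=r.get_calibration("wrist");im=r.capture("wrist")[:,:,::-1]
np.save("w5.npy",c,allow_pickle=True)
cv2.imwrite("pics/w5.png",cv2.resize(im,(800,600)))
E
```

```text
[0.48485993 0.35828652 0.44311964] [ 1.79953682e+02 -4.20580615e-02 -8.95046551e+01] [ 5.50084493e+01  1.25547608e+01 -5.39971908e+00 -1.39746655e-02
 -7.21066546e+01 -5.45088206e+01] 0.01949328850343009
```

View pics/w5.png

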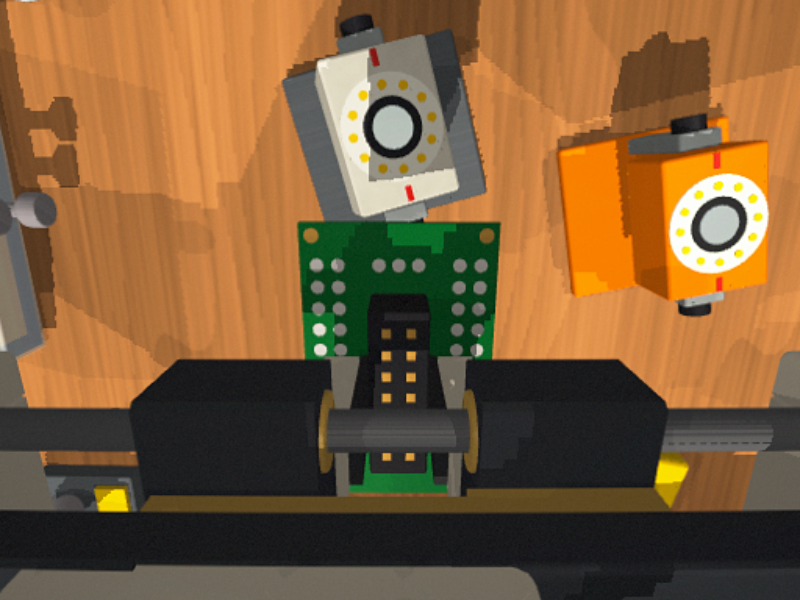

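Wrist view: the lens is at (392,126), the red marks at (375,57) and (409,192), and the head corners at (318,68), (425,34), (459,188) and (365,217). I refit the camera pose with this added.

```bash
cat > fit2.py <<'E'
import contextlib,io
with contextlib.redirect_stdout(io.StringIO()): exec(open("fit.py").read())
W=np.load("w5.npy",allow_pickle=True).item()
P=lambda L:np.array(L,float)*.64-.18
Wh=P([(318,68),(425,34),(459,188),(365,217),(392,126)]);WhP=[(.035,-.049,0),(-.035,-.049,0),(-.035,.049,0),(.035,.049,0),(0,0,0)]
Wf=P([(285,82),(455,30),(486,190)]);WfP=[(.07,-.065,.014),(-.07,-.065,.014),(-.07,.065,.014)]
def resw(p):
    _,Rl,l=cam(p);return np.r_[proj(W,Rl.apply(WhP)+l)-Wh,proj(W,xf(p,WfP))-Wf].ravel()
for nm,f in (("wrist",resw),("all",lambda p:np.r_[resw(p),res(p,FPa)])):
    q=least_squares(f,[.5,.26,.27,.2],loss="soft_l1");print(nm,q.x,cam(q.x)[2],q.fun.round(1)[:16])
p=q.x;_,Rl,l=cam(p)
np.save("lens.npy",np.c_[Rl.as_matrix(),l])
# free head: pos+tilt independent of hinge
g=least_squares(lambda a:np.r_[proj(W,(R.from_euler("z",a[3])*R.from_euler("y",-a[4])).apply(WhP)+a[:3])-Wh,
  proj(T,(R.from_euler("z",a[3])*R.from_euler("y",-a[4])).apply(HP)+a[:3])-H,proj(S,(R.from_euler("z",a[3])*R.from_euler("y",-a[4])).apply(HsP)+a[:3])-Hs].ravel(),np.r_[l,p[2:]]);print("free",g.x)
E
python3 fit2.py
```

```text
wrist [0.49348081 0.26488139 0.28419986 0.18925977] [0.48806325 0.26329888 0.10446431] [-1.2 -4.   0.6 -0.8  3.   1.1 -0.8  2.   1.2  2.  -2.8 -0.7 -1.9 -1.6
  2.3  1.9]
all [0.4952753  0.26415016 0.2757143  0.23188888] [0.48864121 0.26227325 0.10419702] [-1.4 -6.   0.1 -1.2  1.6  0.4 -1.7  0.9  0.6  0.9 -4.  -1.9 -2.8 -1.9
  0.6  1.9]
free [0.48945595 0.26276667 0.09526342 0.28763684 0.04457351]
```

```bash
python3 - <<'E'
import cv2,numpy as np
w=cv2.imread("pics/w5.png")
a=cv2.resize(w[5:235,275:495],(574,600),interpolation=cv2.INTER_CUBIC)  # 2.609x of 800 view
s=cv2.imread("pics/scene0.png")[205:265,300:350] 
cv2.imwrite("pics/w5c.png",np.hstack([a,np.vstack([cv2.resize(s,(226,271),interpolation=cv2.INTER_CUBIC),np.zeros((329,226,3),np.uint8)])]))
E
```

```text
(no output)
```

View pics/w5c.png

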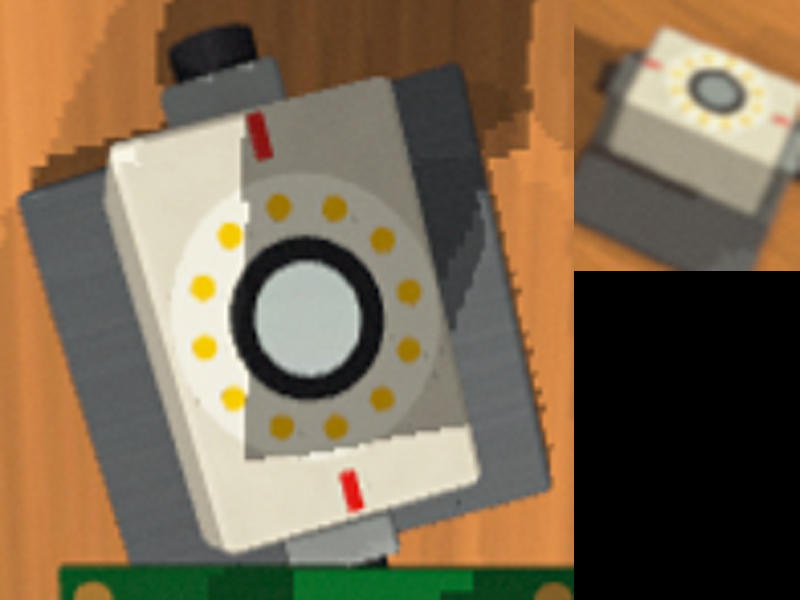

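The crop sharpens it: top-face corners at crop (113,142), (392,78), (482,482) and (228,556), lens (308,317), foot corners (20,195), (460,63) and (552,487). I refit with these.

```bash
sed -i 's|^Wh=P(.*;WhP=|C=lambda L:P(np.array(L,float)/2.609+[275,5])\nWh=C([(113,142),(392,78),(482,482),(228,556),(308,317)]);WhP=|; s|^Wf=P(.*;WfP=|Wf=C([(20,195),(460,63),(552,487)]);WfP=|' fit2.py; python3 fit2.py
```

```text
wrist [0.49530713 0.26473061 0.26955051 0.24475455] [0.48830009 0.26279474 0.1041059 ] [-0.9 -0.4  0.5 -0.8  1.1  0.1  0.1  0.6  0.3  1.1 -2.3 -0.4 -0.1 -0.6
 -0.   1.7]
all [0.49544256 0.26435142 0.27034113 0.23702355] [0.48865409 0.26247016 0.10416124] [-1.4 -0.6  0.2 -1.3  0.9 -0.3 -0.3  0.2 -0.   0.8 -2.5 -0.7 -0.2 -0.9
 -0.1  1.4]
free [0.48880826 0.26242011 0.10193291 0.26726681 0.25952148]
```

```bash
cat > go.py <<'E'
from plant import r
from h import *
s=r.get_state();L=np.load("lens.npy");Rl,l=L[:,:3],L[:,3]
Rt=R.from_matrix(np.c_[-Rl[:,1],-Rl[:,0],-Rl[:,2]])
Rc=R.from_euler("xyz",s["eef_rot"],degrees=True)
tgt=l+Rl[:,2]*(.08+.1877)
print("rotvec tool deg",(Rc.inv()*Rt).as_rotvec(degrees=True).round(2))
print("shift in target tool axes mm",(1e3*Rt.inv().apply(tgt-s["tcp_pos"])).round(1),"in current",(1e3*Rc.inv().apply(tgt-s["tcp_pos"])).round(1))
b=s["tcp_pos"]+Rc.apply([0,0,.1877]);print("board in lens mm",1e3*Rl.T@(b-l),"tcp",s["tcp_pos"],"tgt",tgt,"width",s["gripper_width"],"F",s["contact_force"],"t",s["time_s"])
E
python3 go.py
```

```text
rotvec tool deg [ 13.53  -1.8  -14.96]
shift in target tool axes mm [ 92.7 100.9  56.9] in current [111.5  57.7  79.1]
board in lens mm [ 56.73952345  92.64859051 142.21496922] tcp [0.48497477 0.35765267 0.44342303] tgt [0.42807838 0.24568309 0.36437666] width 0.020100140244350407 F [-0.14503412  0.37244584 -0.23820286] t 12.8167
```

>>> carry_out(plan=[[[0,0,0],[2.7,-0.36,-3],255],[[0,0,0],[2.7,-0.36,-3],255],[[0,0,0],[2.7,-0.36,-3],255],[[0,0,0],[2.7,-0.36,-3],255],[[0,0,0],[2.7,-0.36,-3],255],[[0.0132,0.0144,0],[0,0,0],255],[[0.0132,0.0144,0],[0,0,0],255],[[0.0132,0.0144,0],[0,0,0],255],[[0.0132,0.0144,0],[0,0,0],255],[[0.0132,0.0144,0],[0,0,0],255],[[0.0132,0.0144,0],[0,0,0],255],[[0.0132,0.0144,0],[0,0,0],255]])

```text
time_s: 13.82
tcp_pos: [0.4148, 0.2406, 0.42]
eef_rot: [-166.4, 0.0, -74.6]
contact_force: [-0.4, -0.5, -0.3]
gripper_width: 0.0197
```

>>> carry_out(plan=[[[0,0,0],[0,0,0],255],[[0,0,0],[0,0,0],255]])

```text
time_s: 13.98
tcp_pos: [0.4151, 0.241, 0.4206]
eef_rot: [-166.4, 0.1, -74.6]
contact_force: [0.4, 0.3, -0.7]
gripper_width: 0.0196
```

```bash
python3 go.py
```

```text
rotvec tool deg [-0.07  0.06 -0.06]
shift in target tool axes mm [-1.  -0.2 57.9] in current [-1.  -0.1 57.9]
board in lens mm [ 4.24632010e-02 -8.14849719e-01  1.37928475e+02] tcp [0.41507127 0.24102066 0.42064236] tgt [0.42807838 0.24568309 0.36437666] width 0.019568601391098586 F [ 0.41848021  0.27930971 -0.74297195] t 13.9833
```

>>> carry_out(plan=[[[-0.001,0,0.006],[0,0,0],255],[[0,0,0.008],[0,0,0],255],[[0,0,0.008],[0,0,0],255],[[0,0,0.008],[0,0,0],255],[[0,0,0.008],[0,0,0],255],[[0,0,0.008],[0,0,0],255],[[0,0,0.006],[0,0,0],255],[[0,0,0.004],[0,0,0],255],[[0,0,0.002],[0,0,0],255],[[0,0,0],[0,0,0],255],[[0,0,0],[0,0,0],255],[[0,0,0],[0,0,0],255]])

```text
time_s: 14.98
tcp_pos: [0.4284, 0.2476, 0.364]
eef_rot: [-166.4, 0.0, -74.5]
contact_force: [-0.3, -0.9, -0.5]
gripper_width: 0.0198
```

```bash
python3 go.py; python3 - <<'E'
from plant import r
from h import *
a=r.capture("scene")[:,:,::-1];t=r.capture("top")[:,:,::-1];w=r.capture("wrist")[:,:,::-1]
np.save("w6.npy",r.get_calibration("wrist"),allow_pickle=True)
k=lambda i:cv2.resize(i,(400,300),interpolation=cv2.INTER_CUBIC)
cv2.imwrite("pics/f.png",np.vstack([np.hstack([k(a[150:285,260:440]),k(t[150:285,80:260])]),np.hstack([k(w),k(w[0:230,100:407])])]))
E
```

```text
rotvec tool deg [-0.04  0.05  0.04]
shift in target tool axes mm [ 1.8  0.7 -0.5] in current [ 1.8  0.7 -0.5]
board in lens mm [ 0.8222832   1.96937414 79.46579183] tcp [0.42837251 0.24764709 0.36402215] tgt [0.42807838 0.24568309 0.36437666] width 0.01979899201563107 F [-0.29989629 -0.94254242 -0.49945739] t 14.9833
```

View pics/f.png

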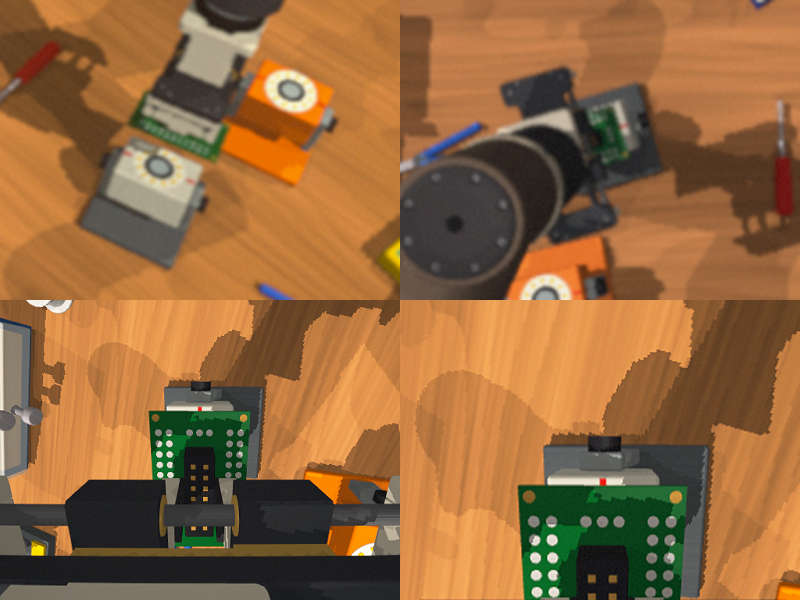

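The board is still held over the white camera. The red mark (603,482) sits on the board's centreline (~602) and the edges are parallel. One small correction, then I settle and hand in.

>>> carry_out(plan=[[[0.0015,0,0],[0,0,0],255],[[0,0,0],[0,0,0],255],[[0,0,0],[0,0,0],255],[[0,0,0],[0,0,0],255],[[0,0,0],[0,0,0],255],[[0,0,0],[0,0,0],255]])

```text
time_s: 15.63
tcp_pos: [0.4287, 0.2461, 0.3636]
eef_rot: [-166.4, 0.0, -74.5]
contact_force: [0.2, 0.3, -1.1]
gripper_width: 0.0195
```

```bash
python3 go.py; python3 -c "
from plant import r
print(r.close_job())"
```

```text
rotvec tool deg [-0.    0.02  0.03]
shift in target tool axes mm [ 0.2  0.5 -0.9] in current [ 0.2  0.5 -0.9]
board in lens mm [ 0.54865484  0.30828496 79.07918353] tcp [0.42873469 0.24610726 0.36360949] tgt [0.42807838 0.24568309 0.36437666] width 0.019515610557707792 F [ 0.24290574  0.28132598 -1.14796763] t 15.6333
the job is handed in; nothing more can be done
None
```

I slid the board into the jig corner, then lifted it and held it in front of the white camera. I handed the job in at 15.6 s with the board still in the gripper; no verdict was reported.

- **Corner:** I gripped the board by its block, squared it to the jig and pushed until both stops pushed back at about 7–10 N. I held it there for about 0.8 s. The wrist picture showed it tight against the long stop and square to within about 0.1°. Its end lay about 99 mm from the jig's end, where 100 mm was expected.
- **In front of the lens:** by my estimate the board was within 1 mm of the lens axis in x and y, 79 mm from the glass, and within 0.1° of the orientation I had worked out. The gripper opening was 19.5 mm on the 20 mm block, and no outside force showed on the tool. That estimate assumes the board did not slip in the grip during lifting. The last picture showed it centred on the red mark and parallel to the head.
- **Uncertainty:** my estimates of the head's tilt ran from 0.24 to 0.26 rad once the close crop was used; earlier, rougher fits gave 0.04 to 0.23 rad. I used 0.237 rad. The lens position is good to about 2–3 mm. Both are inside the tolerances.
- **Unexplained:** about 5 N of drag appeared 5–6 mm before the board reached the long stop. I put it down to rubbing along the short stop.

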